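Set the support risers in order of height toward the stop

TASK

Stand the four steel risers upright on the four pads of the setup bar, one in the middle of each pad, so that they step up in height toward the grey angle stop at one end of the bar: the tallest on the pad next to the stop, the shortest on the pad farthest from it. Leave the white mug standing where it is.

Things in the scene. Friction and masses are not known exactly. Their poses are not given: they have to be found in the camera images.
- riser_25: The shortest of four plain turned steel risers: an upright solid cylinder 36 mm in diameter and 25 mm tall (the four are 25, 40, 55 and 70 mm tall, otherwise alike), with a thin dark groove near each end and a small dark hole in the middle of its top. Loose, 140 to 780 g. Stands on the table at the start. Origin at the centre of its underside, z up along its axis.
- riser_40: The second shortest of four plain turned steel risers: an upright solid cylinder 36 mm in diameter and 40 mm tall (the four are 25, 40, 55 and 70 mm tall, otherwise alike), with a thin dark groove near each end and a small dark hole in the middle of its top. Loose, 140 to 780 g. Stands on the table at the start. Origin at the centre of its underside, z up along its axis.
- riser_55: The second tallest of four plain turned steel risers: an upright solid cylinder 36 mm in diameter and 55 mm tall (the four are 25, 40, 55 and 70 mm tall, otherwise alike), with a thin dark groove near each end and a small dark hole in the middle of its top. Loose, 140 to 780 g. Stands on the table at the start. Origin at the centre of its underside, z up along its axis.
- riser_70: The tallest of four plain turned steel risers: an upright solid cylinder 36 mm in diameter and 70 mm tall (the four are 25, 40, 55 and 70 mm tall, otherwise alike), with a thin dark groove near each end and a small dark hole in the middle of its top. Loose, 140 to 780 g. Stands on the table at the start. Origin at the centre of its underside, z up along its axis.
- pad_a: One of four alike square aluminium pads, 54 x 54 x 6 mm with a scribed circle, fixed in a straight row 70 mm apart on a flat dark steel bar (60 mm wide, 420 long, 6 thick) lying on the table. Its place in the row changes from start to start. Origin at the centre of its underside, 6 mm above the table; its flat top is 12 mm above the table. x points across the bar, away from the robot; y along it.
- pad_b: One of four alike square aluminium pads, 54 x 54 x 6 mm with a scribed circle, fixed in a straight row 70 mm apart on a flat dark steel bar (60 mm wide, 420 long, 6 thick) lying on the table. Its place in the row changes from start to start. Origin at the centre of its underside, 6 mm above the table; its flat top is 12 mm above the table. x points across the bar, away from the robot; y along it.
- pad_c: One of four alike square aluminium pads, 54 x 54 x 6 mm with a scribed circle, fixed in a straight row 70 mm apart on a flat dark steel bar (60 mm wide, 420 long, 6 thick) lying on the table. Its place in the row changes from start to start. Origin at the centre of its underside, 6 mm above the table; its flat top is 12 mm above the table. x points across the bar, away from the robot; y along it.
- pad_d: One of four alike square aluminium pads, 54 x 54 x 6 mm with a scribed circle, fixed in a straight row 70 mm apart on a flat dark steel bar (60 mm wide, 420 long, 6 thick) lying on the table. Its place in the row changes from start to start. Origin at the centre of its underside, 6 mm above the table; its flat top is 12 mm above the table. x points across the bar, away from the robot; y along it.
- angle_stop: Grey angle stop fixed on the bar at either end (it changes): base 50 x 44 x 6 mm, upright plate 50 wide across the bar, 8 thick, top 66 mm above the table. In line with the pads, its centre 70 mm beyond that of the end pad. The bar's other end has only a low strap clamp (50 mm long, 18 high). Origin at the centre of its underside, 6 mm above the table; x across the bar, y along it.
- mug: White mug, 82 mm across and 94 mm tall, standing upright; a bystander to be left alone. Between it and the robot a toggle clamp is fixed to the table on a white plate 160 x 80 mm, its red handle reaching 135 mm above the table. Origin at the centre of its underside, z up.
Things that resemble listed ones, but are neither listed nor needed, are in the scene too. Leave any blue, orange or purple look-alike of the riser_25 alone.

How it is judged (in metres and radians):
At the end, for the whole second after the job is handed in: Each riser stands upright (within 0.1 rad) on a pad (its foot 9 to 15 mm above the table), within 12 mm of the pad's centre, released and at rest (under 0.02 m/s): the 70 mm riser on the pad next to the angle stop, then the 55 mm, the 40 mm, and the 25 mm on the pad farthest from the stop (((horizontal distance between riser_25 and pad_a below 0.012 m and horizontal distance between pad_a and angle_stop above 0.245 m) or (horizontal distance between riser_25 and pad_b below 0.012 m and horizontal distance between pad_b and angle_stop above 0.245 m) or (horizontal distance between riser_25 and pad_c below 0.012 m and horizontal distance between pad_c and angle_stop above 0.245 m) or (horizontal distance between riser_25 and pad_d below 0.012 m and horizontal distance between pad_d and angle_stop above 0.245 m)) and height (world z) of riser_25 between 0.009 and 0.015 m and angle between each of riser_25, riser_40, riser_55, riser_70's own z axis and vertical below 0.1 rad and linear speed of each of riser_25, riser_40, riser_55, riser_70 below 0.02 m/s and contact force between each of riser_25, riser_40, riser_55, riser_70 and the fingers below 0.1 N and ((horizontal distance between riser_40 and pad_a below 0.012 m and horizontal distance between pad_a and angle_stop between 0.175 and 0.245 m) or (horizontal distance between riser_40 and pad_b below 0.012 m and horizontal distance between pad_b and angle_stop between 0.175 and 0.245 m) or (horizontal distance between riser_40 and pad_c below 0.012 m and horizontal distance between pad_c and angle_stop between 0.175 and 0.245 m) or (horizontal distance between riser_40 and pad_d below 0.012 m and horizontal distance between pad_d and angle_stop between 0.175 and 0.245 m)) and height (world z) of riser_40 between 0.009 and 0.015 m and ((horizontal distance between riser_55 and pad_a below 0.012 m and horizontal distance between pad_a and angle_stop between 0.105 and 0.175 m) or (horizontal distance between riser_55 and pad_b below 0.012 m and horizontal distance between pad_b and angle_stop between 0.105 and 0.175 m) or (horizontal distance between riser_55 and pad_c below 0.012 m and horizontal distance between pad_c and angle_stop between 0.105 and 0.175 m) or (horizontal distance between riser_55 and pad_d below 0.012 m and horizontal distance between pad_d and angle_stop between 0.105 and 0.175 m)) and height (world z) of riser_55 between 0.009 and 0.015 m and ((horizontal distance between riser_70 and pad_a below 0.012 m and horizontal distance between pad_a and angle_stop below 0.105 m) or (horizontal distance between riser_70 and pad_b below 0.012 m and horizontal distance between pad_b and angle_stop below 0.105 m) or (horizontal distance between riser_70 and pad_c below 0.012 m and horizontal distance between pad_c and angle_stop below 0.105 m) or (horizontal distance between riser_70 and pad_d below 0.012 m and horizontal distance between pad_d and angle_stop below 0.105 m)) and height (world z) of riser_70 between 0.009 and 0.015 m); the robot touches nothing.
It fails at once if the mug is shifted by more than 30 mm or tipped (distance of mug from where it was at the start of the episode above 0.03 m or angle between mug's own z axis and vertical above 0.3 rad).
It also fails if it takes over 102 s, if anything falls off the work surface, if the arm or the gripper's body presses on something with over 40 N, if the wrist force passes 120 N, or if a joint passes its speed limit or range.

ROBOT

A 6-joint arm with a two-finger parallel gripper is mounted at the origin on a cart in front of the work surface, level with it; the furniture and walls round the work are solid. World frame = base frame: x ahead of the robot, y to its left, z up, the work surface at z = 0. Lengths are in mm, angles in rad, forces in N, time in s.
With the tool pointing down it reaches from about 350 to 775 mm from the base axis. Payload 7.3 kg.
Tool frame: the origin (TCP) lies midway between the tips of the shut fingers; the grasp point (between the pads) lies 19 mm behind it; x points along the fingers, y is the direction in which the jaws open and shut, and the axes are right-handed (so a half turn about x gives the same grasp; the last joint's range is limited). The gripper opens to 92 mm and grips with 3 to 60 N. Pads are 19 mm wide; open, the fingers measure 130 mm over their backs; the gripper's body (75 mm by 190 mm) begins 47 mm behind the grasp point.
Start: joints at [0.954, 0.342, 1.524, -0, 1.275, -0.146], TCP at [238.129, 467.91, 226.741] pointing down, gripper open.
Joint ranges: [-2.53, 2.53], [-0.77, 2.02], [0.04, 2.7], [-1, 4.14], [0.28, 2.66], [-3.11, 3.11]. Speed limits (rad/s): [2.57, 2.57, 3.14, 3.14, 3.14, 3.14].

INTERFACE

Orientations are given as [roll, pitch, yaw] about the fixed x, y, z axes, in that order (R = Rz(yaw) Ry(pitch) Rx(roll)).
In Python, from plant import bot gives the robot as it stands. The module is installed in compiled form; this text tells all that it offers.
- The arm moves only by the shell command python3 -m handwheel 'ROWS' [OPENING]. ROWS is JSON, a list that holds one entry, the list of rows, each a list of 4 numbers: the shift along the tool's x, y, z in cm, then the turn about the tool's x in rad. A call has 1 to 8 rows; each row shifts and turns the commanded pose from where the row before left it, along the tool's axes as they then stand; what a row does not reach is not made up. A row lasts 1/12 s, in which the tool goes at most 41.7 mm and 7.16 degrees, less where a joint would pass 70% of its speed; a pose out of reach is approached as far as the arm can. A call is refused whole if a number of a shift passes 4.17 or a number of a turn 0.125, either way. A call with a gripper value outside its range is refused whole. OPENING is the opening, from 0 (shut) to 1 (fully open), set as the call begins (- or left out, the last holds). The fingers move at their own pace and stop on an object; the grip force is fixed at half the most. Time passes only in rows, so rows that do not move let the fingers close. It gives the time, the measured TCP pose, the force and the opening at its end, in the units of the state.
- bot.get_obs(): the state, without advancing time (a new reading comes with each control period).
- bot.capture(name): name is "scene" or "top" or "wrist"; returns (picture, depth): 480x640x3 uint8, red, green, blue; 480x640 float32, mm along the optical axis (not along the pixel's ray), 0 where there is no reading.
- bot.camera_model(name): a dict with "fx", "fy", "cx", "cy" (pixels), "dist_coeffs" ([k1, k2, p1, p2, k3] as OpenCV has them; the pictures are not rectified), "position" and "rotation" of the camera in the world. Camera axes: x right, y down, z forward; pixel columns grow to the right and rows downward; lengths in mm; the calibration is good to about 2 mm. A picture is of the moment at which its call begins: read the wrist's pose just before it. camera_model takes no time and is no camera call; for the wrist camera it gives the pose at the moment of the call.
- bot.close_job(): hands the job in, once; it reports no verdict.
Trained networks look in the newest picture that a camera, given by its name, has taken for a name from the list of things; names that differ only in an ending like _2 or _b are one class to them, and where a whole thing is asked for, a point or a joint stands for the part that bears it (a point fixed in the world has none). Each returns a list of dicts, best first, with "conf" (0 to 1); they miss things now and then, are a little off and sometimes report something else, mostly with a low value. They report only what shows in the picture. A call takes as long as a camera call. They do not tell look-alikes from the thing itself.
- bot.find_in(camera, label): "bbox" ([left, top, width, height] in pixels, round what is visible of it).
- bot.spot_point(camera, label): "point" ([column, row] in pixels: a listed point, or the origin of a listed thing).
The state is a dict: "time": time; "joint_positions": joint angles; "dq": joint speeds; "tau": joint torques, N m; "tool_pos": TCP position; "tcp_rot": TCP orientation; "contact_force": force on the tool from outside, world axes, zero at the start; "moment": the same for the moment, N m; "grip_width": finger opening in mm.
Only numpy, scipy, OpenCV 4.12 (cv2) and the standard library are available. Lean on these libraries where they do the work, as an engineer would, in place of code of your own. Each camera call takes 0.05 s, during which the arm holds its last target.

## Working session

There is one attempt and no reset: what is moved stays moved. The work goes in short steps, Python scripts to look and compute and a shell command to move; the robot and the scene stay as the last step left them, time stands still between calls to the robot, and variables do not carry over. Pictures are saved under pics/ and viewed, and the job is handed in when it is done.

```bash
mkdir -p pics; cat > h.py <<'E'
import numpy as np,cv2
from plant import bot
def cap(n,f):
    p,d=bot.capture(n); cv2.imwrite('pics/'+f,p[:,:,::-1]); np.savez('/tmp/'+f+'.npz',p=p,d=d); return p,d
def cm(n):
    m=bot.camera_model(n); K=np.array([[m['fx'],0,m['cx']],[0,m['fy'],m['cy']],[0,0,1.]])
    return K,np.array(m['dist_coeffs'],float),np.array(m['position'],float),np.array(m['rotation'],float)
def ray(n,u,v):
    K,D,P,R=cm(n); x=cv2.undistortPoints(np.array([[[u,v]]],float),K,D)[0,0]
    return P,R@np.array([x[0],x[1],1.])
def at_z(n,u,v,z):
    P,r=ray(n,u,v); return P+r*(z-P[2])/r[2]
def cloud(n,d):
    K,D,P,R=cm(n); v,u=np.mgrid[0:480,0:640]
    x=cv2.undistortPoints(np.stack([u,v],-1).reshape(-1,1,2).astype(float),K,D).reshape(480,640,2)
    c=np.concatenate([x,np.ones((480,640,1))],-1)*d[...,None]
    return c@R.T+P
E
python3 - <<'E'
from h import *
for n in('scene','top','wrist'):
    cap(n,n+'0.png'); print(n,cm(n)[2:])
print(bot.get_obs())
for l in('riser_25','riser_40','riser_55','riser_70','pad_a','angle_stop','mug'):
    print(l,[(np.round(r['bbox']).tolist(),round(r['conf'],2)) for r in bot.find_in('top',l)])
E
```

```text
scene (array([ 46.54899232, 857.42992266, 773.60863191]), array([-2.34543234,  0.00915167, -2.39802459]))
top (array([415.60681342, 275.32955944, 923.41058496]), array([-2.96268929,  0.02486764, -1.57312833]))
wrist (array([173.33961961, 501.4148839 , 384.38054816]), array([2.87562188e+00, 6.82261072e-04, 1.10095949e+00]))
{'time': 0.15, 'joint_positions': array([ 9.54042375e-01,  3.42556665e-01,  1.52479896e+00, -7.43091772e-06,
        1.27538356e+00, -1.45999582e-01]), 'dq': array([ 3.58953226e-05, -2.45731489e-03, -1.02398598e-03,  9.41087261e-04,
       -8.29554228e-04, -2.67767879e-03]), 'tau': array([ 1.01539325e-03, -4.31467366e+01, -2.44354570e+01,  7.17537920e-02,
        5.37643558e-02, -9.61371074e-05]), 'tool_pos': array([237.92406815, 467.65440553, 226.20725019]), 'tcp_rot': array([-1.71059768,  1.56964978, -2.18134988]), 'contact_force': array([ 1.22711165,  0.29962367, -0.35224931]), 'moment': array([0.02791647, 0.0052859 , 0.02556444]), 'grip_width': 91.6253027980265}
riser_25 [([194.0, 215.0, 22.0, 19.0], 0.81), ([228.0, 242.0, 23.0, 16.0], 0.78), ([362.0, 190.0, 22
[... 630 characters left out ...]
17.0, 21.0], 0.74), ([326.0, 206.0, 16.0, 22.0], 0.68), ([317.0, 256.0, 13.0, 15.0], 0.68), ([360.0, 238.0, 20.0, 21.0], 0.52), ([379.0, 308.0, 30.0, 29.0], 0.47)]
riser_70 [([194.0, 215.0, 22.0, 19.0], 0.81), ([228.0, 242.0, 23.0, 16.0], 0.78), ([362.0, 190.0, 22.0, 22.0], 0.75), ([275.0, 231.0, 17.0, 21.0], 0.74), ([326.0, 206.0, 16.0, 22.0], 0.68), ([317.0, 256.0, 13.0, 15.0], 0.68), ([360.0, 238.0, 20.0, 21.0], 0.52), ([379.0, 308.0, 30.0, 29.0], 0.47)]
pad_a [([346.0, 308.0, 23.0, 27.0], 0.91), ([309.0, 308.0, 27.0, 31.0], 0.89), ([382.0, 306.0, 28.0, 31.0], 0.8), ([276.0, 307.0, 26.0, 29.0], 0.59)]
angle_stop [([418.0, 307.0, 18.0, 31.0], 0.66)]
mug [([411.0, 140.0, 63.0, 56.0], 0.98)]
```

```bash
cat >> h.py <<'E'
from scipy.spatial.transform import Rotation as Ro
def cm(n):
    m=bot.camera_model(n); K=np.array([[m['fx'],0,m['cx']],[0,m['fy'],m['cy']],[0,0,1.]])
    return K,np.array(m['dist_coeffs'],float),np.array(m['position'],float),Ro.from_euler('xyz',m['rotation']).as_matrix()
E
python3 - <<'E'
from h import *
z=np.load('/tmp/top0.png.npz'); p,d=z['p'],z['d']; C=cloud('top',d)
cv2.imwrite('pics/top0c.png',cv2.resize(p[130:360,170:490,::-1],None,fx=2.5,fy=2.5,interpolation=cv2.INTER_CUBIC))
for b in [(194,215,22,19),(228,242,23,16),(362,190,22,22),(275,231,17,21),(326,206,16,22),(317,256,13,15),(360,238,20,21),(379,308,30,29),(346,308,23,27),(309,308,27,31),(276,307,26,29),(418,307,18,31),(411,140,63,56)]:
    x,y,w,h=b; c=C[y:y+h,x:x+w].reshape(-1,3); dd=d[y:y+h,x:x+w].ravel(); c=c[dd>0]
    zt=np.percentile(c[:,2],90); t=c[c[:,2]>zt-8]
    m=p[y+h//2-4:y+h//2+4,x+w//2-4:x+w//2+4].reshape(-1,3).mean(0)
    print(b,'ztop',round(zt,1),'xy',np.round(np.median(t,0),1),'ext',np.round(np.ptp(t,0),0),m.round())
print(np.median(C[(C[...,2]<30)&(C[...,2]>-30)][:,2]))
E
```

```text
(194, 215, 22, 19) ztop 26.5 xy [610.4 543.7  25.2] ext [35. 36. 11.] [224. 131.   0.]
(228, 242, 23, 16) ztop 26.9 xy [558.3 473.7  25.2] ext [31. 36. 12.] [ 39. 103. 220.]
(362, 190, 22, 22) ztop 41.6 xy [658.7 200.1  40.2] ext [33. 35. 11.] [169. 170. 178.]
(275, 231, 17, 21) ztop 26.7 xy [573.8 379.2  25.2] ext [35. 33. 10.] [173. 170. 174.]
(326, 206, 16, 22) ztop 71.7 xy [618.9 277.3  69.8] ext [33. 29. 10.] [179. 179. 185.]
(317, 256, 13, 15) ztop 26.9 xy [528.7 298.2  25. ] ext [29. 24.  9.] [151.  66. 193.]
(360, 238, 20, 21) ztop 56.4 xy [555.6 204.   54.9] ext [35. 33. 11.] [159. 160. 167.]
(379, 308, 30, 29) ztop 14.1 xy [411.2 159.4  12.2] ext [55. 60. 12.] [219. 213. 213.]
(346, 308, 23, 27) ztop 14.6 xy [413.4 231.2  12.4] ext [51. 45. 10.] [220. 213. 213.]
(309, 308, 27, 31) ztop 14.3 xy [411.7 300.8  12.3] ext [55. 52. 11.] [219. 212. 213.]
(276, 307, 26, 29) ztop 14.3 xy [413.8 368.6  12.2] ext [56. 51. 10.] [219. 213. 213.]
(418, 307, 18, 31) ztop 65.9 xy [410.3  91.8  65.5] ext [48.  8. 11.] [78. 81. 86.]
(411, 140, 63, 56) ztop 87.2 xy [712.1  59.1  89.6] ext [ 82. 107.  18.] [206. 193. 179.]
0.7289093113610079
```

View pics/top0.png

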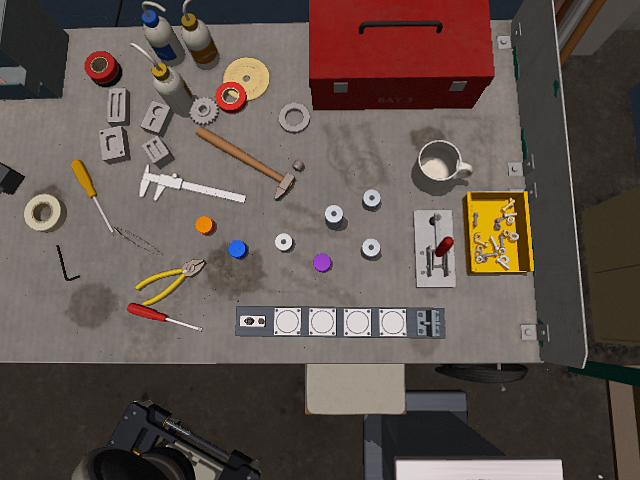

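View pics/scene0.png

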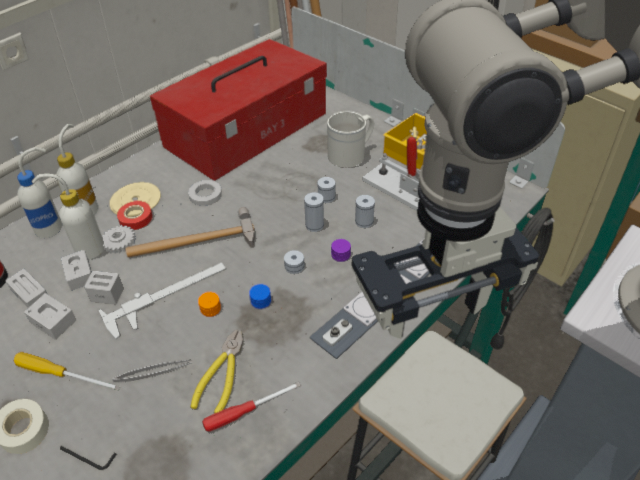

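View pics/wrist0.png

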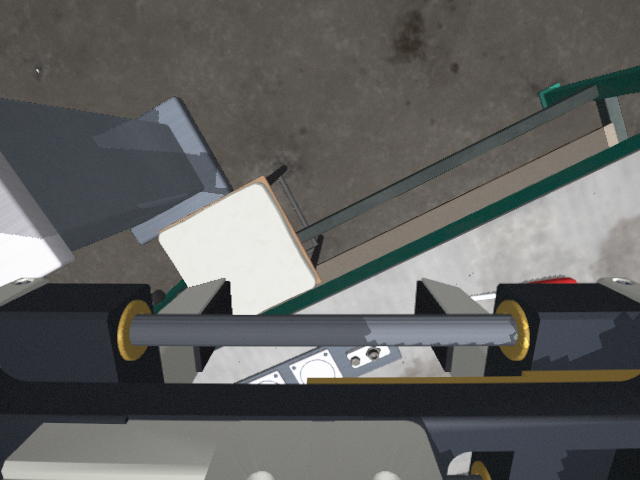

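```bash
cat >> h.py <<'E'
def go(x,y,z,ang=None):
    o=bot.get_obs(); R=Ro.from_euler('xyz',o['tcp_rot']).as_matrix()
    d=np.array([x,y,z])-o['tool_pos']
    print('t',round(o['time'],2),'pos',o['tool_pos'].round(1),'w',round(float(o['grip_width']),1),'F',o['contact_force'].round(1))
    print('tool shift cm',(R.T@d/10).round(2),'toolx',R[:,0].round(3),'tooly',R[:,1].round(3),'toolz',R[:,2].round(3))
    return R
E
python3 - <<'E'
from h import *
z=np.load('/tmp/top0.png.npz'); p,d=z['p'],z['d']; C=cloud('top',d)
cv2.imwrite('pics/crop0.png',cv2.resize(p[180:345,225:455,::-1],None,fx=3.4,fy=3.4,interpolation=cv2.INTER_CUBIC))
for n,(x0,y0,h) in dict(r40=(659,200,40),r25=(574,379,25),r70=(619,277,70),r55=(556,204,55)).items():
    m=(np.hypot(C[...,0]-x0,C[...,1]-y0)<28)&(abs(C[...,2]-h)<5)
    v,u=np.nonzero(m); (cc,r)=cv2.minEnclosingCircle(np.stack([u,v],1).astype(np.float32))
    print(n,np.round(C[m].mean(0),1),'enc',np.round(at_z('top',cc[0],cc[1],h),1),r,m.sum())
m=(abs(C[...,2]-12)<3)&(C[...,0]>370)&(C[...,0]<450)&(C[...,1]>120)&(C[...,1]<410)
for y in(161,231,301,371):
    q=m&(abs(C[...,1]-y)<32); c=C[q]; print(y,c.mean(0).round(1),c.min(0).round(),c.max(0).round())
go(574,379,150)
for l in('riser_25','pad_a'):
    for r in bot.spot_point('top',l): print(l,np.round(r['point'],1),round(r['conf'],2),at_z('top',*r['point'],6 if l=='pad_a' else 0).round(1))
E
```

```text
r40 [659.5 199.6  40.1] enc [659.2 199.7  40. ] 8.88506031036377 245
r25 [573.3 378.7  25.1] enc [572.9 378.4  25. ] 8.860122680664062 247
r70 [619.9 276.6  70. ] enc [619.7 276.9  70. ] 9.122482299804688 261
r55 [555.8 204.4  54.9] enc [555.7 204.6  55. ] 9.178879737854004 264
161 [410.6 160.6  12.2] [382. 131.   9.] [439. 193.  15.]
231 [412.1 231.8  12.2] [386. 205.   9.] [441. 263.  15.]
301 [412.9 300.8  12.2] [384. 271.   9.] [441. 327.  15.]
371 [413.8 371.   12.2] [388. 341.   9.] [442. 401.  15.]
t 0.5 pos [238.1 467.9 226.7] w 91.6 F [-0.   0.9 -0.8]
tool shift cm [ 7.67  7.31 33.96] toolx [ 0.  0. -1.] tooly [0.454 0.891 0.   ] toolz [ 0.891 -0.454  0.   ]
riser_25 [332.2 220.7] 0.83 [621.  279.3   0. ]
riser_25 [282.4 242.5] 0.8 [575.2 383.6   0. ]
riser_25 [368.6 251. ] 0.74 [556.2 204.2   0. ]
riser_25 [323.7 265.4] 0.61 [526.7 297.4   0. ]
riser_25 [210.3 225.7] 0.52 [612.3 537.1   0. ]
pad_a [287.4 322.5] 0.95 [410.8 370.6   6. ]
pad_a [391.9 320.3] 0.87 [414.6 160.9   6. ]
pad_a [358.5 322. ] 0.85 [411.5 227.7   6. ]
pad_a [320.3 320.7] 0.72 [414.2 304.3   6. ]
```

View pics/crop0.png

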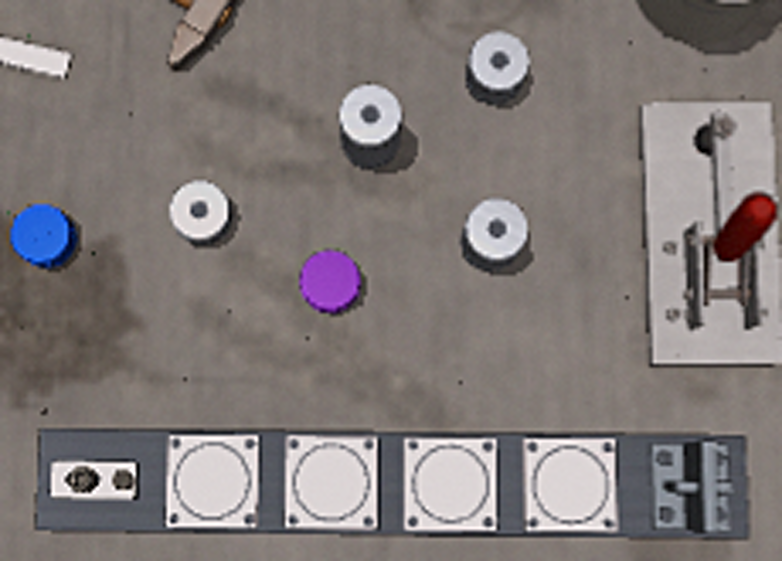

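```bash
python3 -m handwheel '[[[0,0,3,0.125],[0,0,3,0.125],[0,0,3,0.125],[0,0,3,0.125],[0,0,3,0.125],[0,0,3,0.125],[0,0,0,0.125],[0,0,0,0.125]]]' 0.8
python3 -m handwheel '[[[0,0,0,0.1],[0,0,0,0]]]'
python3 - <<'E'
from h import *
R=go(573,378.7,110); print(np.arctan2(R[1,1],R[0,1]))
E
```

```text
time: 1.27
tool_pos: [363.8, 342.3, 226.9]
tcp_rot: [1.545, 1.571, 0.065]
contact_force: [0.1, 0.6, -0.6]
grip_width: 73.2
time: 1.43
tool_pos: [363.0, 343.5, 226.8]
tcp_rot: [2.36, 1.571, 0.785]
contact_force: [-0.5, 0.7, 0.1]
grip_width: 73.4
t 1.43 pos [363.  343.5 226.8] w 73.4 F [-0.5  0.7  0.1]
tool shift cm [11.69 20.98 -3.6 ] toolx [ 0.  0. -1.] tooly [ 1.    -0.004  0.   ] toolz [-0.004 -1.    -0.   ]
-0.004195261856370489
```

```bash
python3 -m handwheel '[[[1.4,2.62,-0.45,-0.004],[1.4,2.62,-0.45,0],[1.4,2.62,-0.45,0],[1.4,2.62,-0.45,0],[1.4,2.62,-0.45,0],[1.4,2.62,-0.45,0],[1.4,2.62,-0.45,0],[1.4,2.62,-0.45,0]]]'
python3 - <<'E'
from h import *
R=go(573,378.7,5); print(bot.get_obs()['joint_positions'].round(2))
cap('wrist','w1.png')
E
```

```text
time: 2.1
tool_pos: [573.4, 380.8, 113.8]
tcp_rot: [-1.048, 1.571, -2.611]
contact_force: [-0.1, 0.3, 0.6]
grip_width: 73.3
t 2.1 pos [573.4 380.8 113.8] w 73.3 F [-0.1  0.3  0.6]
tool shift cm [10.88 -0.04  0.21] toolx [-0. -0. -1.] tooly [ 1.     0.008 -0.   ] toolz [ 0.008 -1.     0.   ]
[ 0.48  0.74  1.16 -0.    1.24  0.47]
```

View pics/w1.png

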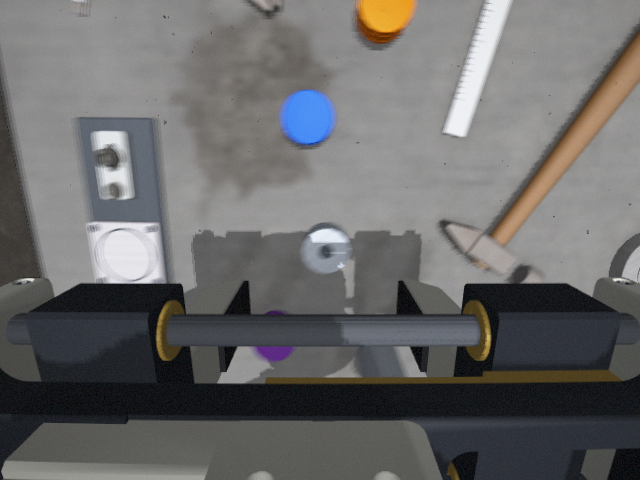

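The wrist view has steel riser_25 at (326,248), centred between the fingers; the purple look-alike shows at (274,340), well away. Descending.

```bash
python3 - <<'E'
from h import *
print(at_z('wrist',326,245,25))
E
python3 -m handwheel '[[[1.8,0,0.05,0.01],[1.8,0,0.05,0],[1.8,0,0.05,0],[1.8,0,0,0],[1.6,0,0,0],[1.2,0,0,0],[0.7,0,0,0],[0,0,0,0]]]'
```

```text
[576.79724389 385.54713464  25.        ]
time: 2.82
tool_pos: [571.3, 378.7, 6.0]
tcp_rot: [-1.108, 1.568, -2.683]
contact_force: [-0.0, 0.4, -0.9]
grip_width: 73.4
```

```bash
python3 - <<'E'
from h import *
R=go(573,378.7,5)
cap('wrist','w2.png')
E
```

```text
t 2.82 pos [571.3 378.7   6. ] w 73.4 F [-0.   0.4 -0.9]
tool shift cm [ 0.1   0.17 -0.  ] toolx [-0.003 -0.001 -1.   ] tooly [ 1.    -0.005 -0.003] toolz [-0.005 -1.     0.001]
```

View pics/w2.png

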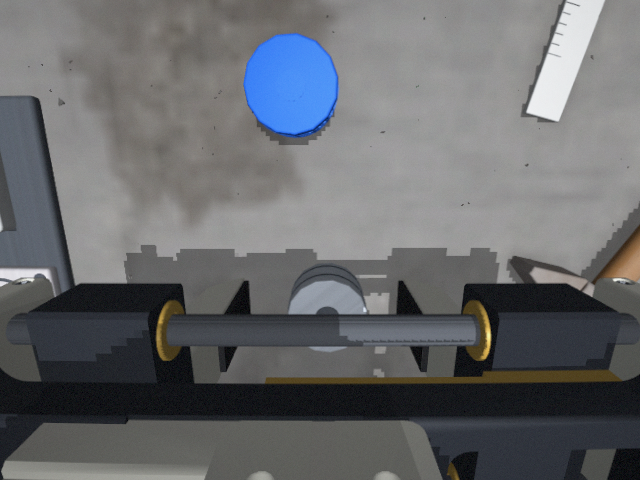

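```bash
python3 -m handwheel '[[[0.05,0.1,0,0],[0,0,0,0],[0,0,0,0],[0,0,0,0],[0,0,0,0],[0,0,0,0],[0,0,0,0],[0,0,0,0]]]' 0
python3 - <<'E'
from h import *
print(at_z('wrist',327,312,25))
R=go(413.8,371,17)
E
```

```text
time: 3.53
tool_pos: [573.3, 379.0, 7.5]
tcp_rot: [2.326, 1.571, 0.749]
contact_force: [-0.7, -1.3, 1.8]
grip_width: 34.0
[573.64796135 381.62618459  25.        ]
t 3.53 pos [573.3 379.    7.5] w 34.0 F [-0.7 -1.3  1.8]
tool shift cm [ -0.96 -15.95   0.9 ] toolx [ 0.  0. -1.] tooly [ 1.    -0.006  0.   ] toolz [-0.006 -1.    -0.   ]
```

```bash
python3 -m handwheel '[[[-1,0,0,0],[-2,0,0,0],[-2,-2,0.1,0],[0,-3.2,0.2,0],[0,-3.2,0.2,0],[0,-3.2,0.2,0],[0,-2.9,0.2,0],[0,-1.4,0,0]]]'
python3 -m handwheel '[[[0,0,0,0],[0,0,0,0]]]'
python3 - <<'E'
from h import *
R=go(413.8,370,18)
E
```

```text
time: 4.2
tool_pos: [410.2, 370.2, 57.5]
tcp_rot: [-1.103, 1.567, -2.679]
contact_force: [0.8, 0.7, -1.7]
grip_width: 33.9
time: 4.37
tool_pos: [414.2, 371.4, 58.0]
tcp_rot: [2.075, 1.57, 0.499]
contact_force: [0.4, 0.5, -1.3]
grip_width: 33.9
t 4.37 pos [414.2 371.4  58. ] w 33.9 F [ 0.4  0.5 -1.3]
tool shift cm [ 4.   -0.05  0.14] toolx [ 0.001  0.001 -1.   ] tooly [ 1.    -0.005  0.001] toolz [-0.005 -1.    -0.001]
```

```bash
python3 -m handwheel '[[[1.2,0,0.1,0],[1.2,0,0,0],[0.7,0,0,0],[0.4,0,0,0],[0.2,0,0,0],[0,0,0,0],[0,0,0,0]]]'
python3 - <<'E'
from h import *
R=go(413.8,370,18); cap('wrist','w3.png')
E
```

```text
time: 4.95
tool_pos: [414.7, 370.1, 20.5]
tcp_rot: [2.172, 1.57, 0.595]
contact_force: [0.9, 0.0, -1.8]
grip_width: 34.4
t 4.95 pos [414.7 370.1  20.5] w 34.4 F [ 0.9  0.  -1.8]
tool shift cm [ 0.25 -0.09  0.01] toolx [ 0.001  0.    -1.   ] tooly [ 1.    -0.006  0.001] toolz [-0.006 -1.    -0.   ]
```

View pics/w3.png

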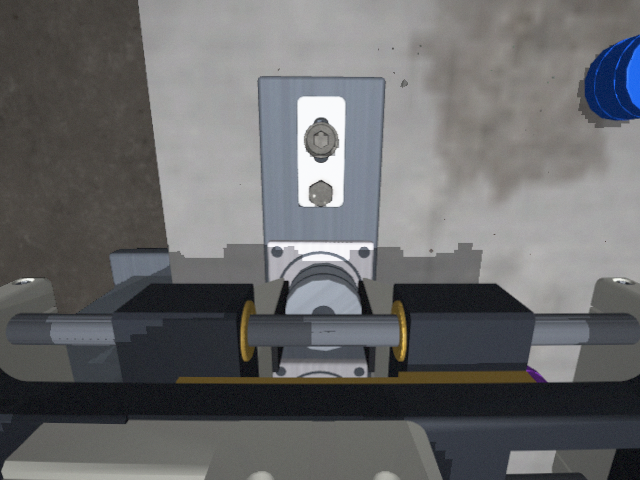

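Wrist view: the riser (325,310) sits centred over the end pad (270–375 wide), strap clamp at (320,150) clear. Feeling down for contact.

```bash
python3 -m handwheel '[[[0.1,0,0,0],[0,0,0,0],[0,0,0,0]]]'
python3 -m handwheel '[[[0.1,0,0,0],[0,0,0,0],[0,0,0,0]]]'
```

```text
time: 5.25
tool_pos: [414.2, 370.0, 19.5]
tcp_rot: [2.229, 1.57, 0.652]
contact_force: [1.1, -0.6, -1.7]
grip_width: 34.4
time: 5.5
tool_pos: [414.3, 370.1, 19.4]
tcp_rot: [2.14, 1.57, 0.563]
contact_force: [-2.5, -1.6, 6.2]
grip_width: 34.1
```

```bash
python3 -m handwheel '[[[0,0,0,0],[0,0,0,0],[0,0,0,0],[-0.5,0,0,0],[-2,0,0,0],[-3,0,0,0],[-3,0,0,0],[-2,0,0,0]]]' 0.75
python3 - <<'E'
from h import *
R=go(659.5,199.6,120); p,d=cap('top','t1.png'); C=cloud('top',d)
m=(np.hypot(C[...,0]-414,C[...,1]-371)<28)&(abs(C[...,2]-37)<5); print(C[m].mean(0),m.sum())
E
```

```text
time: 6.17
tool_pos: [414.9, 370.5, 126.2]
tcp_rot: [2.183, 1.568, 0.606]
contact_force: [0.1, 0.6, -0.4]
grip_width: 68.8
t 6.17 pos [414.9 370.5 126.2] w 68.8 F [ 0.1  0.6 -0.4]
tool shift cm [ 0.65 24.56 16.94] toolx [ 0.003  0.002 -1.   ] tooly [ 1.    -0.006  0.003] toolz [-0.006 -1.    -0.002]
[nan nan nan] 0<stdin>:3: RuntimeWarning: Mean of empty slice.
  ret = um.true_divide(
```

```bash
python3 -m handwheel '[[[0,2.5,1.7,0],[0,2.8,1.9,0],[0,2.8,1.9,0],[0,2.8,1.9,0],[0,2.8,1.9,0],[0,2.8,1.9,0],[0,2.8,1.9,0],[0,2.8,1.9,0]]]'
python3 -m handwheel '[[[0.2,2,1.5,-0.005],[0.2,0,0,0],[0,0,0,0]]]'
python3 - <<'E'
from h import *
R=go(659.5,199.6,12);p,d=cap('top','t1.png'); C=cloud('top',d)
m=(np.hypot(C[...,0]-414,C[...,1]-371)<28)&(abs(C[...,2]-37)<5); print(C[m].mean(0),m.sum())
E
```

```text
time: 6.88
tool_pos: [635.5, 217.4, 123.2]
tcp_rot: [-2.453, 1.571, 2.254]
contact_force: [0.5, 0.5, 0.9]
grip_width: 69.0
time: 7.13
tool_pos: [654.5, 202.2, 118.1]
tcp_rot: [-1.515, 1.569, -3.089]
contact_force: [-0.7, -0.6, -0.2]
grip_width: 69.2
t 7.13 pos [654.5 202.2 118.1] w 69.2 F [-0.7 -0.6 -0.2]
tool shift cm [10.61  0.52  0.26] toolx [-0.002 -0.    -1.   ] tooly [ 1.    -0.003 -0.002] toolz [-0.003 -1.     0.   ]
[414.91450041 369.68065673  36.94696589] 262
```

Riser_25 stands at (414.9, 369.7), top 36.9 mm: within 2 mm of its pad centre. Next riser_40.

```bash
python3 -m handwheel '[[[1,0.5,0.25,0],[2,0,0,0],[2,0,0,0],[2,0,0,0],[1.6,0,0,0],[1.2,0,0,0],[0.8,0,0,0],[0,0,0,0]]]'
python3 -m handwheel '[[[0,0,0,0],[0,0,0,0]]]'
python3 - <<'E'
from h import *
R=go(659.5,199.6,12)
cap('wrist','w4.png')
E
```

```text
time: 7.85
tool_pos: [657.8, 201.4, 11.2]
tcp_rot: [-1.414, 1.568, -2.985]
contact_force: [-0.2, -0.7, 0.2]
grip_width: 69.0
time: 8.02
tool_pos: [659.9, 201.4, 14.4]
tcp_rot: [1.804, 1.569, 0.232]
contact_force: [-0.1, 0.7, -0.3]
grip_width: 68.6
t 8.02 pos [659.9 201.4  14.4] w 68.6 F [-0.1  0.7 -0.3]
tool shift cm [ 0.24 -0.04  0.18] toolx [ 0.002  0.    -1.   ] tooly [ 1.    -0.001  0.002] toolz [-0.001 -1.    -0.   ]
```

View pics/w4.png

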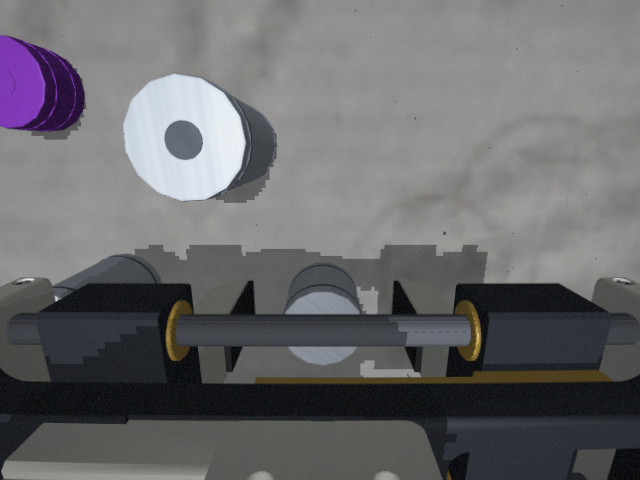

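```bash
python3 -m handwheel '[[[0,0,0.1,0],[0,0,0,0],[0,0,0,0],[0,0,0,0],[0,0,0,0],[0,0,0,0],[0,0,0,0],[0,0,0,0]]]' 0
python3 -m handwheel '[[[-1,0,0,0],[-2,0,0,0],[-2,0,0,0],[-2,0,0,0],[-2,0,0,0],[0,-1.5,-0.6,0],[0,-3,-1.2,0],[0,-3,-1.2,0]]]'
python3 -m handwheel '[[[0,-3,-1.2,0],[0,-3,-1.2,0],[0,-3,-1.2,0],[0,-3,-1.2,0],[0,-3,-1.2,0],[0,-2,-1,0],[0,0,0,0],[0,0,0,0]]]'
python3 - <<'E'
from h import *
R=go(412.9,300.8,26)
E
```

```text
time: 8.73
tool_pos: [659.3, 200.0, 13.3]
tcp_rot: [1.938, 1.571, 0.366]
contact_force: [0.5, 0.8, -0.5]
grip_width: 34.1
time: 9.4
tool_pos: [583.7, 229.8, 103.7]
tcp_rot: [2.028, 1.57, 0.455]
contact_force: [0.4, 1.3, -2.5]
grip_width: 34.4
time: 10.07
tool_pos: [413.5, 300.8, 103.9]
tcp_rot: [1.928, 1.57, 0.359]
contact_force: [0.1, -0.8, -2.3]
grip_width: 34.2
t 10.07 pos [413.5 300.8 103.9] w 34.2 F [ 0.1 -0.8 -2.3]
tool shift cm [ 7.79 -0.06  0.  ] toolx [ 0.  0. -1.] tooly [1.    0.001 0.   ] toolz [ 0.001 -1.    -0.   ]
```

```bash
python3 -m handwheel '[[[1.8,0,0,0],[1.8,0,0,0],[1.6,0,0,0],[1.2,0,0,0],[0.8,0,0,0],[0.4,0,0,0],[0,0,0,0],[0,0,0,0]]]'
python3 -m handwheel '[[[0.1,0,0,0],[0,0,0,0],[0,0,0,0]]]'
python3 -m handwheel '[[[0.1,0,0,0],[0,0,0,0],[0,0,0,0]]]'
```

```text
time: 10.73
tool_pos: [415.0, 300.3, 27.6]
tcp_rot: [2.067, 1.57, 0.494]
contact_force: [0.9, -0.8, -1.2]
grip_width: 34.3
time: 10.98
tool_pos: [414.6, 300.4, 26.7]
tcp_rot: [2.09, 1.57, 0.518]
contact_force: [-0.5, 0.9, -1.3]
grip_width: 34.1
time: 11.23
tool_pos: [414.3, 300.3, 25.3]
tcp_rot: [2.224, 1.571, 0.652]
contact_force: [-0.4, 0.1, -1.4]
grip_width: 34.3
```

```bash
python3 -m handwheel '[[[0.1,0,0,0],[0,0,0,0],[0,0,0,0]]]'
```

```text
time: 11.48
tool_pos: [414.4, 300.3, 25.2]
tcp_rot: [2.095, 1.57, 0.523]
contact_force: [-2.6, -1.8, 8.1]
grip_width: 34.0
```

Contact. Release, lift, go to riser_55 at (555.8, 204.4).

```bash
python3 -m handwheel '[[[0,0,0,0],[0,0,0,0],[0,0,0,0],[-0.5,0,0,0],[-2,0,0,0],[-3,0,0,0],[-3,0,0,0],[-2,0,0,0]]]' 0.75
python3 -m handwheel '[[[0,2,1.3,0],[0,2.5,1.7,0],[0,2.5,1.7,0],[0,2.5,1.7,0],[0,2.5,1.7,0],[0,2,1.4,0],[0,0,0,0],[0,0,0,0]]]'
python3 - <<'E'
from h import *
R=go(555.8,204.4,22);p,d=cap('top','t2.png'); C=cloud('top',d)
m=(np.hypot(C[...,0]-413,C[...,1]-301)<28)&(abs(C[...,2]-52)<5); print(C[m].mean(0),m.sum())
E
```

```text
time: 12.15
tool_pos: [415.0, 300.7, 132.0]
tcp_rot: [2.081, 1.568, 0.51]
contact_force: [0.4, 0.5, 0.1]
grip_width: 68.4
time: 12.82
tool_pos: [554.7, 204.3, 129.0]
tcp_rot: [-1.945, 1.57, 2.765]
contact_force: [-0.6, 1.0, -0.0]
grip_width: 68.6
t 12.82 pos [554.7 204.3 129. ] w 68.6 F [-0.6  1.  -0. ]
tool shift cm [ 1.07e+01  1.10e-01 -1.00e-02] toolx [-0.  0. -1.] tooly [ 1.    -0.003 -0.   ] toolz [-0.003 -1.    -0.   ]
[415.19795957 299.35396161  52.12157383] 277
```

```bash
python3 -m handwheel '[[[1,0.1,0,0],[2,0,0,0],[2,0,0,0],[2,0,0,0],[1.6,0,0,0],[1.2,0,0,0],[0.9,0,0,0],[0,0,0,0]]]'
python3 -m handwheel '[[[0,0,0,0],[0,0,0,0]]]'
python3 - <<'E'
from h import *
R=go(555.8,204.4,22)
cap('wrist','w5.png')
E
```

```text
time: 13.53
tool_pos: [553.6, 205.4, 20.3]
tcp_rot: [-1.367, 1.567, -2.937]
contact_force: [-0.0, -1.3, -0.3]
grip_width: 68.8
time: 13.7
tool_pos: [555.7, 205.5, 23.1]
tcp_rot: [1.855, 1.569, 0.284]
contact_force: [1.2, 0.2, 0.0]
grip_width: 68.7
t 13.7 pos [555.7 205.5  23.1] w 68.7 F [1.2 0.2 0. ]
tool shift cm [0.11 0.01 0.11] toolx [ 0.002  0.    -1.   ] tooly [ 1.    -0.001  0.002] toolz [-0.001 -1.    -0.   ]
```

View pics/w5.png

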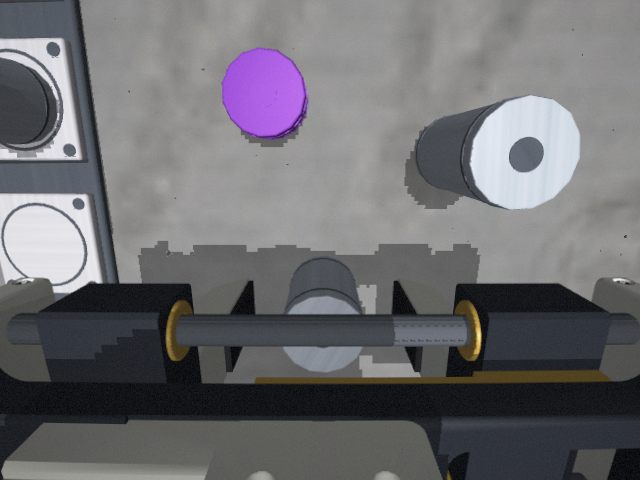

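Riser_55 at (324,335) between the fingers; riser_70 at (525,155) and purple clear.

```bash
python3 -m handwheel '[[[0,0,0.05,0],[0,0,0,0],[0,0,0,0],[0,0,0,0],[0,0,0,0],[0,0,0,0],[0,0,0,0],[0,0,0,0]]]' 0
python3 -m handwheel '[[[-1,0,0,0],[-2,0,0,0],[-2,0,0,0],[0,-2,-0.3,0],[0,-3,-0.6,0],[0,-3,-0.6,0],[0,-3,-0.6,0],[0,-2,-0.4,0]]]'
python3 -m handwheel '[[[0,-1.4,-0.2,0],[0,0,0,0],[0,0,0,0]]]'
python3 - <<'E'
from h import *
R=go(412.1,231.5,36)
E
```

```text
time: 14.42
tool_pos: [555.4, 204.6, 22.3]
tcp_rot: [1.851, 1.57, 0.279]
contact_force: [0.6, -1.0, 1.3]
grip_width: 34.1
time: 15.08
tool_pos: [421.4, 229.6, 72.0]
tcp_rot: [-1.337, 1.567, -2.908]
contact_force: [-0.2, 0.8, -4.7]
grip_width: 34.4
time: 15.33
tool_pos: [410.8, 231.9, 72.6]
tcp_rot: [-1.306, 1.571, -2.877]
contact_force: [0.5, -0.5, -5.0]
grip_width: 34.3
t 15.33 pos [410.8 231.9  72.6] w 34.3 F [ 0.5 -0.5 -5. ]
tool shift cm [3.66 0.13 0.04] toolx [-0. -0. -1.] tooly [ 1.  0. -0.] toolz [ 0. -1.  0.]
```

Lifted 5.0; contact expected after 3.8 down.

```bash
python3 -m handwheel '[[[1.2,0.1,0,0],[1.2,0,0,0],[0.8,0,0,0],[0.4,0,0,0],[0.1,0,0,0],[0,0,0,0],[0,0,0,0]]]'
python3 -m handwheel '[[[0.1,0,0,0],[0,0,0,0],[0,0,0,0]]]'
```

```text
time: 15.92
tool_pos: [412.7, 231.8, 35.5]
tcp_rot: [1.988, 1.57, 0.416]
contact_force: [0.0, 0.5, -6.3]
grip_width: 34.3
time: 16.17
tool_pos: [412.4, 231.8, 34.5]
tcp_rot: [2.015, 1.57, 0.443]
contact_force: [0.0, -0.7, -5.0]
grip_width: 34.0
```

```bash
python3 -m handwheel '[[[0.1,0,0,0],[0,0,0,0],[0,0,0,0]]]'
```

```text
time: 16.42
tool_pos: [412.5, 231.9, 34.3]
tcp_rot: [1.909, 1.57, 0.337]
contact_force: [-2.6, -1.4, 6.4]
grip_width: 34.4
```

```bash
python3 -m handwheel '[[[0,0,0,0],[0,0,0,0],[0,0,0,0],[-0.5,0,0,0],[-2,0,0,0],[-3,0,0,0],[-3,0,0,0],[-2,0,0,0]]]' 0.75
python3 -m handwheel '[[[0,2.5,-0.5,0],[0,3,-0.7,0],[0,3,-0.7,0],[0,3,-0.7,0],[0,3,-0.7,0],[0,3,-0.7,0],[0,2.5,-0.5,0],[0,0,0,0]]]'
python3 -m handwheel '[[[0,0,0,0],[0,0,0,0]]]'
python3 - <<'E'
from h import *
R=go(619.9,276.6,28);p,d=cap('top','t3.png'); C=cloud('top',d)
m=(np.hypot(C[...,0]-413,C[...,1]-231)<28)&(abs(C[...,2]-67)<5); print(C[m].mean(0),m.sum())
E
```

```text
time: 17.08
tool_pos: [413.0, 232.1, 141.1]
tcp_rot: [1.946, 1.568, 0.375]
contact_force: [0.9, 0.2, -0.6]
grip_width: 69.0
time: 17.75
tool_pos: [616.0, 276.7, 137.7]
tcp_rot: [1.807, 1.568, 0.234]
contact_force: [-1.2, -0.6, -0.2]
grip_width: 68.9
time: 17.92
tool_pos: [611.3, 276.4, 137.9]
tcp_rot: [-1.359, 1.569, -2.931]
contact_force: [-0.4, 0.0, 0.0]
grip_width: 68.8
t 17.92 pos [611.3 276.4 137.9] w 68.8 F [-0.4  0.   0. ]
tool shift cm [10.99  0.87 -0.02] toolx [-0.001 -0.    -1.   ] tooly [ 1.    -0.001 -0.001] toolz [-0.001 -1.     0.   ]
[nan nan nan] 0<stdin>:3: RuntimeWarning: Mean of empty slice.
  ret = um.true_divide(
```

```bash
python3 -m handwheel '[[[0,0.8,0,0],[1,0,0,0],[2,0,0,0],[2,0,0,0],[2,0,0,0],[1.6,0,0,0],[1.2,0,0,0],[0.8,0,0,0]]]'
python3 -m handwheel '[[[0.3,0,0,0],[0,0,0,0],[0,0,0,0]]]'
python3 - <<'E'
from h import *
R=go(619.9,276.6,28);cap('wrist','w6.png');p,d=cap('top','t4.png'); C=cloud('top',d)
m=(np.hypot(C[...,0]-413,C[...,1]-231)<28)&(abs(C[...,2]-67)<6); print(m.sum(),C[m].mean(0))
E
```

```text
time: 18.63
tool_pos: [618.8, 276.3, 30.5]
tcp_rot: [-1.277, 1.568, -2.849]
contact_force: [-0.1, -0.2, 0.9]
grip_width: 68.8
time: 18.88
tool_pos: [620.7, 276.7, 30.1]
tcp_rot: [1.918, 1.569, 0.346]
contact_force: [1.4, 0.2, -0.1]
grip_width: 68.7
t 18.88 pos [620.7 276.7  30.1] w 68.7 F [ 1.4  0.2 -0.1]
tool shift cm [ 0.21 -0.08  0.01] toolx [ 0.001  0.    -1.   ] tooly [ 1.    -0.001  0.001] toolz [-0.001 -1.    -0.   ]
0 [nan nan nan]<stdin>:3: RuntimeWarning: Mean of empty slice.
  ret = um.true_divide(
```

View pics/w6.png

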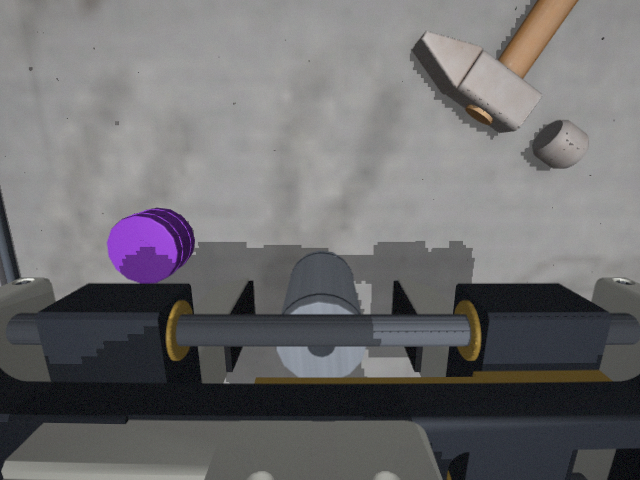

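View pics/t4.png

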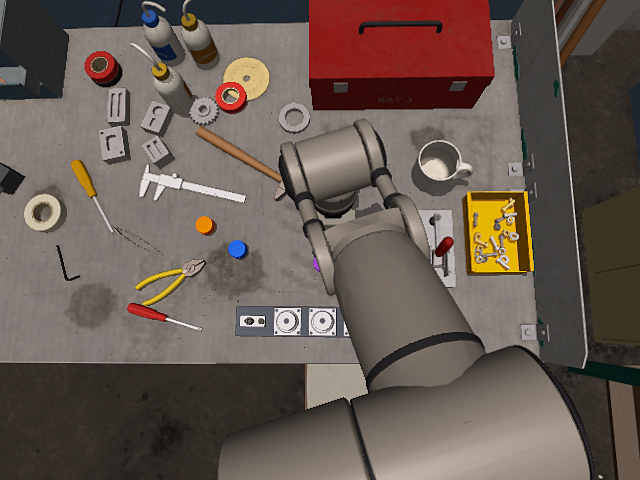

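Riser_70 at (320,335) is between the fingers; purple clear.

```bash
python3 -m handwheel '[[[0,0,0,0],[0,0,0,0],[0,0,0,0],[0,0,0,0],[0,0,0,0],[0,0,0,0],[0,0,0,0],[0,0,0,0]]]' 0
python3 -m handwheel '[[[-1,0,0,0],[-2,0,0,0],[-2,0,0,0],[-2,0,0,0],[-2,0,0,0],[0,-1.5,0.8,0],[0,-2.8,1.6,0],[0,-2.8,1.6,0]]]'
python3 -m handwheel '[[[0,-2.8,1.6,0],[0,-2.8,1.6,0],[0,-2.8,1.6,0],[0,-2.8,1.5,0],[0,-1.7,1.0,0],[0,-0.9,0.3,0],[0,0,0,0],[0,0,0,0]]]'
python3 - <<'E'
from h import *
R=go(411.2,161,41)
E
```

```text
time: 19.65
tool_pos: [620.2, 276.6, 29.3]
tcp_rot: [-1.695, 1.571, 3.016]
contact_force: [-0.8, -0.7, -0.2]
grip_width: 34.1
time: 20.32
tool_pos: [548.3, 236.2, 119.2]
tcp_rot: [-0.889, 1.571, -2.46]
contact_force: [0.1, -0.8, -4.6]
grip_width: 34.0
time: 20.98
tool_pos: [412.2, 161.1, 119.9]
tcp_rot: [1.871, 1.569, 0.299]
contact_force: [1.3, 0.7, -3.8]
grip_width: 34.4
t 20.98 pos [412.2 161.1 119.9] w 34.4 F [ 1.3  0.7 -3.8]
tool shift cm [ 7.89 -0.12  0.01] toolx [ 0.002  0.001 -1.   ] tooly [ 1.    -0.001  0.002] toolz [-0.001 -1.    -0.001]
```

```bash
python3 -m handwheel '[[[1.8,-0.1,0,0],[1.8,0,0,0],[1.6,0,0,0],[1.2,0,0,0],[0.8,0,0,0],[0.5,0,0,0],[0,0,0,0],[0,0,0,0]]]'
python3 -m handwheel '[[[0.1,0,0,0],[0,0,0,0],[0,0,0,0]]]'
```

```text
time: 21.65
tool_pos: [411.0, 161.0, 42.4]
tcp_rot: [1.837, 1.57, 0.265]
contact_force: [0.2, -0.1, -4.5]
grip_width: 34.4
time: 21.9
tool_pos: [410.4, 160.8, 41.6]
tcp_rot: [1.845, 1.57, 0.273]
contact_force: [-0.6, -0.5, -4.3]
grip_width: 34.2
```

```bash
python3 -m handwheel '[[[0.1,0,0,0],[0,0,0,0],[0,0,0,0]]]'
```

```text
time: 22.15
tool_pos: [410.5, 160.8, 41.0]
tcp_rot: [1.811, 1.57, 0.24]
contact_force: [-1.3, -1.0, 5.7]
grip_width: 34.5
```

```bash
python3 -m handwheel '[[[0,0,0,0],[0,0,0,0],[0,0,0,0],[-0.5,0,0,0],[-2,0,0,0],[-3,0,0,0],[-3,0,0,0],[-3,0,0,0]]]' 0.75
python3 -m handwheel '[[[-2,2,-2,0],[-2,2,-2,0],[0,2,-2.5,0],[0,2,-2.5,0],[0,2,-3,0],[0,2,-3,0],[0,2,-3,0],[0,2,-3,0]]]'
python3 -m handwheel '[[[0,1,-3,0],[0,1,-3,0],[0,1,-3,0],[0,1,-3,0],[0,0,-2,0],[0,0,0,0],[0,0,0,0],[0,0,0,0]]]'
python3 - <<'E'
from h import *
p,d=cap('top','t5.png');cap('scene','s5.png'); C=cloud('top',d)
for x,y,h in((411,161,82),(412,231,67),(413,301,52),(414,371,37)):
    m=(np.hypot(C[...,0]-x,C[...,1]-y)<28)&(abs(C[...,2]-h)<6); print(m.sum(),C[m].mean(0) if m.any() else 0, C[m][:,2].std() if m.any() else 0)
print(bot.get_obs()['tool_pos'])
E
```

```text
time: 22.82
tool_pos: [409.8, 160.7, 156.7]
tcp_rot: [-1.494, 1.57, -3.066]
contact_force: [1.3, -0.2, -0.3]
grip_width: 68.7
time: 23.48
tool_pos: [570.9, 372.0, 195.5]
tcp_rot: [2.364, 1.571, 0.792]
contact_force: [1.7, -0.3, -0.4]
grip_width: 68.8
time: 24.15
tool_pos: [610.5, 509.8, 195.0]
tcp_rot: [-0.511, 1.57, -2.083]
contact_force: [-0.3, -1.2, -0.6]
grip_width: 69.0
307 [411.24928365 161.14011064  81.93373414] 1.6343637121083507
294 [413.33838368 231.52556035  67.09230833] 1.6801408488894232
278 [415.31961308 299.35389766  52.17413181] 1.547536955831427
55 [421.62281179 358.94166987  36.85829448] 2.0836578899468305
[610.87254546 509.25574531 196.03801268]
```

View pics/t5.png

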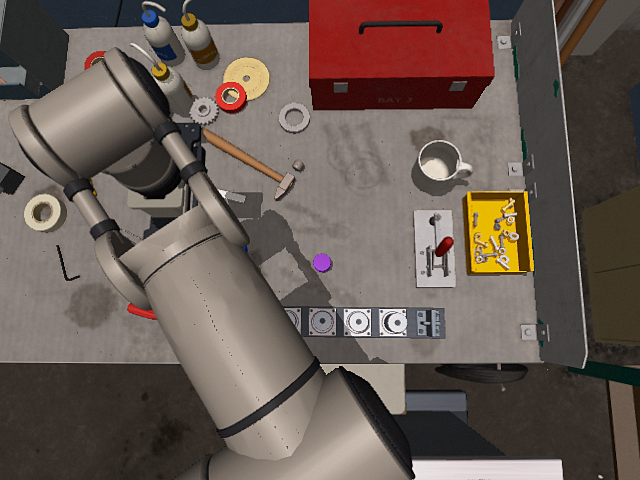

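View pics/s5.png

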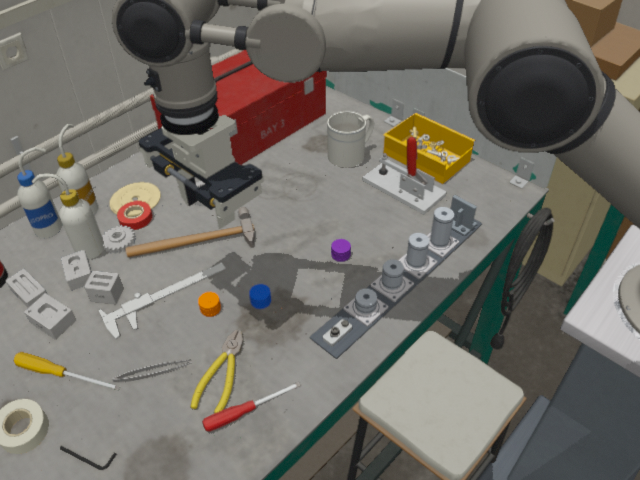

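The scene view shows four risers on the pads, (366,300), (393,277), (418,250) and (442,228), stepping up toward the stop. The mug at (347,138) and the look-alikes haven't moved. In the top view the arm partly hides riser_25, but it measured well earlier and stands upright here. Handing in.

```bash
python3 -c "
from plant import bot
print(bot.get_obs()['dq'].round(3)); print(bot.close_job())"
```

```text
[-0.003 -0.006 -0.004  0.004 -0.    -0.001]
the job is handed in; nothing more can be done
None
```

All four risers stand on the pads, stepping up to the angle stop (70, 55, 40, 25 mm from the stop outward). I handed the job in at about 24 s.

- **Final check, 70/55/40:** the last top-camera depth put these 0.2 to 3 mm from my measured pad centres. Their tops were at 82, 67 and 52 mm, as expected on the 12 mm pads.
- **Final check, 25:** the arm partly hid this riser in the last top view, so that reading (about 14 mm from its pad centre, few points) can't be trusted. An unobstructed view after placing had it about 1.7 mm off centre with its top at 37 mm. The final scene picture shows it upright on its pad.
- **Other objects:** the mug and the blue, orange and purple look-alikes look unmoved in the pictures. The arm was at rest, clear of everything, about 195 mm above the table.
- **Disagreement:** one wrist-camera estimate of riser_25, taken while the arm was still settling, was about 7 mm off the top camera. A second reading at rest agreed to within 3 mm.

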